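# Take the wing nut off the green slats' clamp

### The arm

A 7-joint arm with a two-finger parallel gripper is mounted at the origin on the work surface. World frame = base frame: x ahead of the robot, y to its left, z up, the work surface at z = 0. Lengths are in m, angles in rad, forces in N, time in s.
With the tool pointing down it reaches from about 0.4 to 0.85 m from the base axis. Payload 10.4 kg.
Tool frame: the origin (TCP) lies on the centre line of the jaws, within the pads' length; the fingertips stand 8 mm ahead of it and the grasp point (between the pads) lies 11 mm behind it (r.finger_overhang is the distance from the TCP to the fingertips, in m); z points along the fingers, y is the line along which they close (so a half turn about z gives the same grasp; the last joint's range is limited). The gripper opens to 87 mm and grips with 3 to 60 N. Pads are 19 mm wide; open, the fingers measure 117 mm over their backs; the gripper's body (75 mm by 190 mm) begins 51 mm behind the grasp point.
Start: joints at [1.146, 0.332, -0.065, 1.46, 0.022, 1.35, -0.088], TCP at [0.244, -0.575, 0.231] pointing down, gripper open.
Joint ranges: [-2.6, 2.6], [-0.5, 2.12], [-1.47, 1.34], [0.16, 2.42], [-1.27, 4.41], [0.06, 2.06], [-2.6, 2.6]. Speed limits (rad/s): [2.22, 2.22, 2.79, 2.79, 3.14, 3.14, 3.14].

### API

Orientations are given as a unit quaternion [x, y, z, w].
In Python, from bench import r, vision gives the robot as it stands.
- The arm moves only by the tool drive_tool, never from a script. Its argument "series" is a list of rows, each a list of 2 entries, a list of its own where there are three numbers: the shift along the world's x, y, z in cm, then the turn about the world's z in degrees. A call has exactly 10 rows; each row shifts and turns the commanded pose from where the row before left it; what a row does not reach is not made up. A row lasts 1/8 s, in which the tool goes at most 62.5 mm and 10.7 degrees, less where a joint would pass 70% of its speed; a pose out of reach is approached as far as the arm can. A call with a gripper value outside its range is refused whole. "hand" is the closure, from 0 (fully open) to 1 (shut), set as the call begins (left out, the last holds). The fingers move at their own pace and stop on an object; "newtons" is the grip in N (left out, the last holds). Time passes only in rows, so rows that do not move let the fingers close, or fill a call up. It gives the time, the measured TCP pose, the force, the opening and the grip force at its end, in the units of the state.
- r.read_state(): the state, without advancing time (a new reading comes with each control period).
- vision.camera(name): name is "scene" or "top" or "wrist"; returns a dict with "color" (384x512x3 uint8, red, green, blue), "intrinsics" (3x3 intrinsics, pixels), "R" (3x3) and "t" (3): a world point X has camera coordinates R X + t; the wrist camera has in their place "mount" (4x4, takes a point from camera to tool coordinates, whose origin is the TCP and whose axes are the flange's). Camera axes: x right, y down, z forward; pixel columns grow to the right and rows downward; lengths in m; the calibration is good to about 2 mm. A picture is of the moment at which its call begins: read the wrist's pose just before it. There is no depth.
- r.close_job(): hands the job in; it is judged then, once.
The state is a dict: "time": time; "joint_positions": joint angles; "joint_vel": joint speeds; "joint_torque": joint torques, N m; "ee_pos": TCP position; "eef_rot": TCP orientation; "ft_force": force on the tool from outside, world axes, zero at the start; "torque": the same for the moment, N m; "width": finger opening in m; "grip_force": force on a finger pad.
Only numpy, scipy, OpenCV 4.12 (cv2) and the standard library are available. Lean on these libraries where they do the work, as an engineer would, in place of code of your own. Each camera call takes 0.05 s, during which the arm holds its last target. There are 200 camera calls.

### The job

The green-dyed bamboo slats have dried flat. Unscrew the yellow wing nut of their clamp (anticlockwise seen from above) until it comes free of the stud, lift it off and put it in the white tray. Leave the wing nut of the clamp with the red slats screwed down as it is.

Things in the scene. Friction and masses are not known exactly. Their poses are not given: they have to be found in the camera images.
- nut_green: Wing nut, 90 g: knurled steel hub 38 mm across, 23 mm high, with an upright yellow wing on top: 54 mm long (y axis), 12 mm thick (x axis), from 23 to 57 mm above the origin; grip it across the 12 mm. Origin: centre of the hub's underside, z up. Starts home on the bar. Coarse thread: climbs 24 mm per full turn anticlockwise (+z), 1 mm play; free to lift at 65 to 110 degrees from the start.
- clamp_green: Clamp fixed to the table, 200 x 130 mm: wooden base, green-dyed bamboo slats along its x axis under an aluminium bar along y, top of the bar (the nut's seat) 36 mm above the origin. Origin: at table level on the axis of the upright stud, which ends 18 mm above the seat, inside the nut. At the start the nut's axes are within 6 degrees of the clamp's.
- tray: Shallow white square plastic tray fixed to the table, 150 x 150 mm outside, 22 mm high, walls and floor 4 to 5 mm thick, empty. Origin: centre of its underside, z up.
- red_wing_tip (a point): Middle of the end face of the yellow wing of the other, identical nut, on the clamp with red slats (an identical clamp but for the colour): 27 mm from that nut's axis, 76 mm above the table. Not to be turned or moved.
There are look-alikes about, which are no part of the job. Leave any orange or purple look-alike of the nut_green alone.

How it is judged:
On the way:
1. the green clamp's nut is lifted clear above its stud (z of nut_green in the frame of clamp_green above 0.056 m), for 0.1 s.
At the end, for the whole second after the job is handed in: The nut of the green slats' clamp lies in the white tray, upright or on its side, released and at rest (origin within 70 mm of the tray's centre along each tray axis and less than 35 mm above the table); the red clamp's nut is as it was (its wing tip moved less than 12 mm) (x of nut_green in the frame of tray between -0.07 and 0.07 m and y of nut_green in the frame of tray between -0.07 and 0.07 m and height (world z) of nut_green below 0.035 m and linear speed of nut_green below 0.02 m/s and contact force between the fingers and nut_green below 0.1 N and distance of red_wing_tip from where it was at the start of the episode below 0.012 m); the robot touches nothing.
It fails at once if the nut of the red slats' clamp is turned or moved (wing tip by more than 15 mm) (distance of red_wing_tip from where it was at the start of the episode above 0.015 m).
It also fails if it takes over 48 s, if anything falls off the work surface, if the arm or the gripper's body presses on something with over 40 N, if the wrist force passes 120 N, or if a joint passes its speed limit or range.

## Working session

There is one attempt and no reset: what is moved stays moved. The work goes in short steps, Python scripts to look and compute and a tool call to move; the robot and the scene stay as the last step left them, time stands still between calls to the robot, and variables do not carry over. Pictures are saved under pics/ and viewed, at most 10 in all, crops included, and the job is handed in when it is done.

Besides the shell and the picture viewer there is one more tool, called after "Request:" by a JSON object that holds its "method" and its "body", one argument or row to a line. drive_tool: Moves the arm, as the interface text tells. Its arguments: {"type":"object","properties":{"series":{"type":"array"},"hand":{"type":"number"},"newtons":{"type":"number"}},"required":["series"]}

```bash
mkdir -p pics
python3 - <<'E'
from bench import r, vision
import cv2,numpy as np,pickle
s=r.read_state();print(s['time'],s['ee_pos'],s['eef_rot'],s['width'])
d={}
for n in("top","scene"):
    c=vision.camera(n);d[n]=c
    print(n,c['intrinsics'].tolist(),np.round(c['R'],3).tolist(),np.round(c['t'],3).tolist())
pickle.dump(d,open('cams.pkl','wb'))
im=np.vstack([cv2.resize(d[n]['color'],(400,300)) for n in d])
cv2.imwrite('pics/a.png',cv2.cvtColor(cv2.resize(d['top']['color'],(800,600),interpolation=cv2.INTER_CUBIC),cv2.COLOR_RGB2BGR))
cv2.imwrite('pics/b.png',cv2.cvtColor(cv2.resize(d['scene']['color'],(800,600),interpolation=cv2.INTER_CUBIC),cv2.COLOR_RGB2BGR))
E
```

```text
0.0 [ 0.24428248 -0.57487253  0.2297312 ] [ 9.79884396e-01  1.99564649e-01 -1.74908118e-04 -7.00257100e-04] 0.08698502037673626
top [[464.2069851699201, 0.0, 258.9244877996554], [0.0, 464.2069851699201, 191.70974860457704], [0.0, 0.0, 1.0]] [[-0.024, -1.0, 0.003], [-0.992, 0.023, -0.12], [0.12, -0.006, -0.993]] [0.074, 0.519, 1.207]
scene [[394.95668978787427, 0.0, 257.2539736826744], [0.0, 394.95668978787427, 196.90326288896898], [0.0, 0.0, 1.0]] [[-0.825, 0.565, 0.009], [0.386, 0.575, -0.722], [-0.413, -0.592, -0.692]] [0.383, -0.19, 1.248]
```

View pics/a.png

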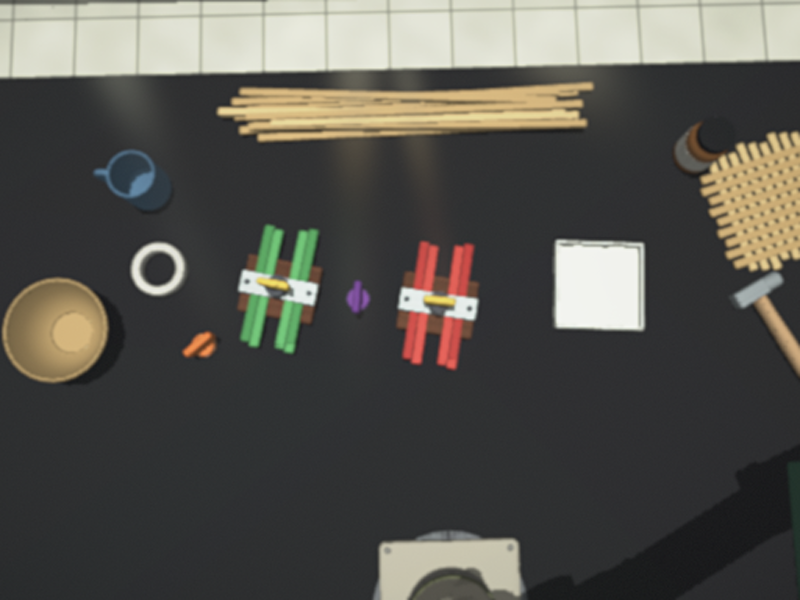

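View pics/b.png

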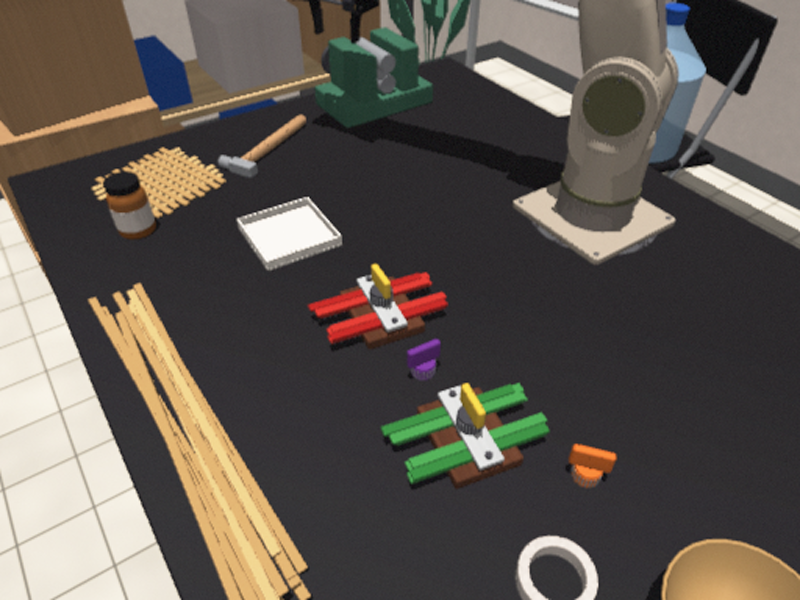

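Top view (800×600): the yellow wing on the green clamp is at (272,284). The others are yellow on red slats at (439,300), purple at (358,298) and orange at (202,345). The one meant sits on the green slats at (272,284). The tray is at (599,285). Next I measure and confirm in one crop.

```bash
cat > h.py <<'E'
import numpy as np,cv2
def ray(c,p):
    R,t=np.array(c['R']),np.array(c['t']);o=-R.T@t
    d=R.T@np.linalg.inv(c['intrinsics'])@np.array([p[0],p[1],1.]);return o,d/np.linalg.norm(d)
def plane(c,p,z):
    o,d=ray(c,p);return o+d*(z-o[2])/d[2]
def tri(c1,p1,c2,p2):
    o1,d1=ray(c1,p1);o2,d2=ray(c2,p2)
    s=np.linalg.lstsq(np.c_[d1,-d2],o2-o1,rcond=None)[0]
    a,b=o1+s[0]*d1,o2+s[1]*d2;return (a+b)/2,np.linalg.norm(a-b)
def mask(c,lo,hi):
    return cv2.inRange(cv2.cvtColor(c['color'],cv2.COLOR_RGB2HSV),lo,hi)
def blobs(m,amin):
    cs=cv2.findContours(m,cv2.RETR_EXTERNAL,cv2.CHAIN_APPROX_NONE)[0]
    return [k for k in cs if cv2.contourArea(k)>=amin]
def cen(k):
    M=cv2.moments(k);return np.array([M['m10']/M['m00'],M['m01']/M['m00']])
E
python3 - <<'E'
from h import *;import pickle
d=pickle.load(open('cams.pkl','rb'));T,S=d['top'],d['scene']
Y=((22,110,90),(32,255,255))
pt={};
for n,c,boxes in(('T',T,{'g':(150,165,200,200),'r':(262,175,300,210)}),('S',S,{'g':(285,238,318,280),'r':(230,163,255,197)})):
    m=mask(c,*Y)
    for k,(x0,y0,x1,y1) in boxes.items():
        q=np.zeros_like(m);q[y0:y1,x0:x1]=m[y0:y1,x0:x1]
        b=max(blobs(q,3),key=cv2.contourArea);pt[n+k]=cen(b)
        rr=cv2.minAreaRect(b);print(n,k,pt[n+k],rr,cv2.contourArea(b))
        if n=='T':
            B=cv2.boxPoints(rr);e=[B[i]-B[i-1] for i in range(4)];v=max(e,key=np.linalg.norm)
            C=pt['T'+k];A,D=plane(c,C-v/2,.088),plane(c,C+v/2,.088);w=D-A
            print('  c',plane(c,C,.088),'len',np.linalg.norm(w),'deg',np.degrees(np.arctan2(w[1],w[0])))
for k in'gr':print(k,tri(T,pt['T'+k],S,pt['S'+k]))
# green slats direction, tray
m=mask(T,(50,80,50),(75,255,255))
for k in blobs(m,80):
    B=cv2.boxPoints(cv2.minAreaRect(k));P=np.array([plane(T,p,.03)[:2] for p in B]).astype(np.float32);rr=cv2.minAreaRect(P);print('slat',rr)
m=mask(T,(0,0,170),(180,40,255));q=np.zeros_like(m);q[145:220,345:420]=m[145:220,345:420]
b=max(blobs(q,100),key=cv2.contourArea);P=np.array([plane(T,p,.022)[:2] for p in b[:,0]]).astype(np.float32);print('tray',cv2.minAreaRect(P))
c=np.hstack([cv2.resize(T['color'][150:225,140:240],(400,300),interpolation=cv2.INTER_CUBIC),cv2.resize(S['color'][225:315,240:360],(400,300),interpolation=cv2.INTER_CUBIC)])
cv2.imwrite('pics/c.png',c[:,:,::-1])
E
```

```text
T g [175.38222222 181.46666667] ((174.62161254882812, 181.270263671875), (19.72787857055664, 5.589565753936768), 9.462322235107422) 75.0
  c [0.54500501 0.27434925 0.088     ] len 0.05044005981653573 deg 79.14372551630612
T r [280.95584989 192.23620309] ((280.9923095703125, 192.06153869628906), (18.357141494750977, 5.581562519073486), 7.125016689300537) 75.5
  c [0.51110929 0.00611377 0.088     ] len 0.0466676109161409 deg 81.48689067357381
S g [302.06814815 259.16888889] ((302.0752868652344, 258.9657287597656), (29.6282901763916, 11.089919090270996), 65.55604553222656) 225.0
S r [243.26342072 178.9051186 ] ((243.50001525878906, 179.00003051757812), (23.702320098876953, 8.9442720413208), 63.43495178222656) 133.5
g (array([0.54599343, 0.27793795, 0.07375504]), np.float64(0.003123170411490318))
r (array([0.51178446, 0.00602137, 0.07693121]), np.float64(0.0016120212316853063))
slat ((0.47866085171699524, 0.2613545358181), (0.037554748356342316, 0.08729584515094757), 79.34458923339844)
slat ((0.4912014603614807, 0.31902381777763367), (0.03738987818360329, 0.08777128159999847), 76.9687271118164)
slat ((0.6057952046394348, 0.23327454924583435), (0.037191372364759445, 0.0924656018614769), 78.3272476196289)
slat ((0.614384114742279, 0.2927469313144684), (0.037670210003852844, 0.083818219602108), 77.44269561767578)
tray ((0.5403040051460266, -0.2736230790615082), (0.15038657188415527, 0.15158456563949585), 86.3895034790039)
```

View pics/c.png

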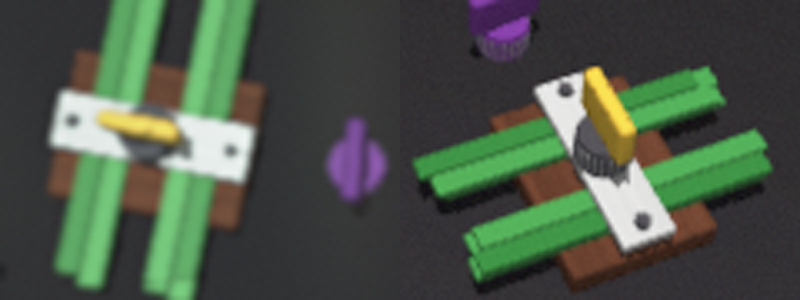

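The crop shows the yellow wing on the green-dyed slats' aluminium bar, and purple is loose on the table, so the target is confirmed. The axis is about (0.547, 0.277): the slat mean and the triangulated wing agree, with z about 0.076 as expected. The wing lies at about 78–79°, so the jaws must close along -11°. The tool's y is now at -67°, so I turn +56° in total.

Request:
{"method": "drive_tool", "body": {
  "series": [
    [[3,4.5,0],4],
    [[3,4.5,0],4],
    [[3,4.5,0],4],
    [[3,4.5,0],4],
    [[3,4.5,0],4],
    [[3,4.5,0],4],
    [[3,4.5,0],4],
    [[3,4.5,0],4],
    [[3,4.5,0],4],
    [[3,4.5,0],4]
  ],
  "hand": 0,
  "newtons": 30
}}

```text
time: 1.35
ee_pos: [0.545, -0.1238, 0.2304]
eef_rot: [0.852, 0.523, -0.0, -0.0]
ft_force: [0.3, -0.6, -0.5]
width: 0.087
grip_force: 0.0
```

Request:
{"method": "drive_tool", "body": {
  "series": [
    [[0,4.5,0],2],
    [[0,4.5,0],2],
    [[0,4.5,0],2],
    [[0,4.5,0],2],
    [[0,4.5,0],2],
    [[0,4.5,0],2],
    [[0,4.5,0],2],
    [[0,4.5,0],2],
    [[0,4,0],0],
    [[0,0,0],0]
  ]
}}

```text
time: 2.6
ee_pos: [0.5428, 0.2785, 0.23]
eef_rot: [0.77, 0.638, -0.0, -0.001]
ft_force: [0.6, -0.2, 0.2]
width: 0.0869
grip_force: 0.0
```

```bash
cat > w.py <<'E'
from h import *;from bench import r,vision;from scipy.spatial.transform import Rotation as Ro
def wcam():
    s=r.read_state();c=vision.camera('wrist');M=np.array(c['mount'])
    Rt=Ro.from_quat(s['eef_rot']).as_matrix();Rc=Rt@M[:3,:3];o=np.array(s['ee_pos'])+Rt@M[:3,3]
    c['R']=Rc.T;c['t']=-Rc.T@o
    return s,c
E
python3 - <<'E'
from w import *
s,c=wcam();print(s['ee_pos'],s['joint_positions'],np.round(c['mount'],3).tolist())
cv2.imwrite('pics/d.png',c['color'][:,:,::-1])
m=mask(c,(22,110,90),(32,255,255))
for k in blobs(m,150):
    rr=cv2.minAreaRect(k);B=cv2.boxPoints(rr);v=max([B[i]-B[i-1] for i in range(4)],key=np.linalg.norm);C=cen(k)
    a,b=plane(c,C-v/2,.09),plane(c,C+v/2,.09);w=b-a
    print(rr,plane(c,C,.09),plane(c,C,.08),np.linalg.norm(w),np.degrees(np.arctan2(w[1],w[0])))
E
```

```text
[0.54275601 0.27853617 0.23002587] [ 0.02517234  0.39302106 -0.74578676  1.47211564  0.26551586  1.38082167
 -0.91872272] [[0.0, -0.965, -0.263, 0.073], [1.0, 0.0, 0.0, -0.001], [0.0, -0.263, 0.965, -0.154], [0.0, 0.0, 0.0, 1.0]]
((262.04937744140625, 180.018310546875), (13.559137344360352, 58.20101547241211), 1.9091525077819824) [0.54561768 0.28282558 0.09      ] [0.54528931 0.28054184 0.08      ] 0.05534616724128385 77.67490429176233
((156.42941284179688, 54.08235549926758), (32.648033142089844, 12.365035057067871), 40.60129165649414) [0.47737907 0.4050801  0.09      ] [0.47473025 0.40695362 0.08      ] 0.02561669226405597 128.9066848090079
((135.64117431640625, 61.335289001464844), (58.6796875, 17.89676284790039), 40.601295471191406) [0.46198926 0.40244765 0.09      ] [0.45881711 0.40423165 0.08      ] 0.04607681858176639 128.42448006003008
```

View pics/d.png

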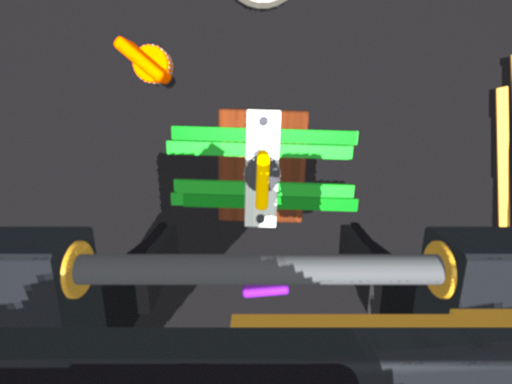

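The wrist view shows the wing at (262,180) between the green slats, 55 mm long as it should be, at 77.7°. I'll use the bar's two holes for the stud axis. I'll also move closer with a small test turn to see which way joint 7 goes.

Request:
{"method": "drive_tool", "body": {
  "series": [
    [[0,0,-2],8],
    [[0,0,-2],8],
    [[0,0,-2],0],
    [[0,0,0],0],
    [[0,0,0],0],
    [[0,0,0],0],
    [[0,0,0],0],
    [[0,0,0],0],
    [[0,0,0],0],
    [[0,0,0],0]
  ]
}}

```text
time: 3.9
ee_pos: [0.5444, 0.2748, 0.1706]
eef_rot: [0.675, 0.737, 0.0, 0.0]
ft_force: [-0.4, -0.3, 0.2]
width: 0.087
grip_force: 0.0
```

Run:
```python
from w import *
s,c=wcam();print(s['ee_pos'],s['joint_positions'],s['eef_rot'])
cv2.imwrite('pics/e.png',c['color'][:,:,::-1])
m=mask(c,(22,110,90),(32,255,255))
for k in blobs(m,150):
    rr=cv2.minAreaRect(k);B=cv2.boxPoints(rr);v=max([B[i]-B[i-1] for i in range(4)],key=np.linalg.norm);C=cen(k)
    a,b=plane(c,C-v/2,.09),plane(c,C+v/2,.09);w=b-a
    print(rr,plane(c,C,.09),plane(c,C,.08),np.linalg.norm(w),np.degrees(np.arctan2(w[1],w[0])))
```

```text
[0.54443717 0.27478117 0.1705919 ] [ 0.05449665  0.44547085 -0.77511427  1.54969828  0.32040428  1.27785874
 -0.67731207] [6.75458788e-01 7.37397738e-01 3.86297667e-05 7.56371806e-06]
((260.95849609375, 192.8101043701172), (18.94493865966797, 73.09332275390625), 17.927919387817383) [0.54476135 0.28366942 0.09      ] [0.54508482 0.28095087 0.08      ] 0.0564666983859096 77.82766965969711
((176.1280059814453, 10.329566955566406), (33.832183837890625, 15.149827003479004), 56.8886604309082) [0.4783751  0.40021343 0.09      ] [0.47586823 0.40246367 0.08      ] 0.019817977759355936 128.36812693457313
((153.96153259277344, 18.69231414794922), (46.594818115234375, 23.574758529663086), 56.3099365234375) [0.46604905 0.39419981 0.09      ] [0.46301666 0.39619367 0.08      ] 0.027399442683048853 128.21545019740168
```

View pics/e.png

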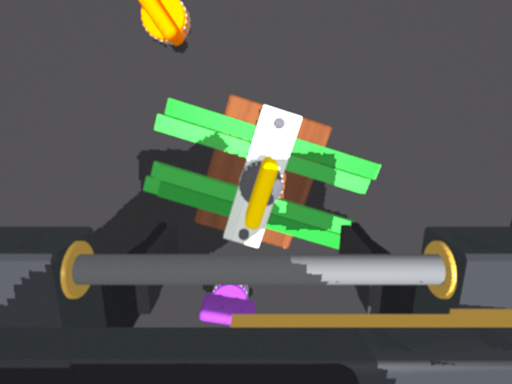

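The bar's holes are at (279,123) and (243,234). Positive turn raises j7 toward 1.0, well inside its range.

Run:
```python
from w import *
s,c=wcam()
a,b=plane(c,(279,123),.036),plane(c,(243,234),.036);w=b-a
print(a,b,(a+b)/2,np.linalg.norm(w),np.degrees(np.arctan2(w[1],w[0])))
print('hub top',plane(c,(262,184),.055))
for p in((268,159),(254,228)):print(plane(c,p,.093))
```

```text
[0.55647224 0.33255666 0.036     ] [0.53315759 0.22648981 0.036     ] [0.54481492 0.27952323 0.036     ] 0.10859902455644768 -102.3970860322727
hub top [0.54609345 0.28155775 0.055     ]
[0.54744137 0.30961826 0.093     ]
[0.54190753 0.25600697 0.093     ]
```

Stud axis ≈ (0.5455, 0.2795); hole pitch and hub agree. Descend to TCP z 0.073 (tips at 0.065, above the hub top at 0.059).

Request:
{"method": "drive_tool", "body": {
  "series": [
    [[0.1,0.5,-1],-8],
    [[0,0,-1.5],-8],
    [[0,0,-1.5],0],
    [[0,0,-1.5],0],
    [[0,0,-1.5],0],
    [[0,0,-1.5],0],
    [[0,0,-1.2],0],
    [[0,0,0],0],
    [[0,0,0],0],
    [[0,0,0],0]
  ]
}}

```text
time: 5.25
ee_pos: [0.5458, 0.28, 0.0742]
eef_rot: [0.772, 0.636, 0.001, 0.0]
ft_force: [0.3, -0.6, -0.8]
width: 0.0874
grip_force: 0.0
```

Request:
{"method": "drive_tool", "body": {
  "series": [
    [[0,0,0],0],
    [[0,0,0],0],
    [[0,0,0],0],
    [[0,0,0],0],
    [[0,0,0],0],
    [[0,0,0],0],
    [[0,0,0],0],
    [[0,0,0],0],
    [[0,0,0],0],
    [[0,0,0],0]
  ],
  "hand": 1,
  "newtons": 30
}}

```text
time: 6.5
ee_pos: [0.5454, 0.2798, 0.0736]
eef_rot: [0.772, 0.636, 0.0, -0.0]
ft_force: [0.3, 0.3, -0.6]
width: 0.0117
grip_force: 30.0
```

Gripped at 12 mm with no side load. Turn 80° anticlockwise with matching climb.

Request:
{"method": "drive_tool", "body": {
  "series": [
    [[0,0,0.05],8],
    [[0,0,0.05],8],
    [[0,0,0.05],8],
    [[0,0,0.06],8],
    [[0,0,0.05],8],
    [[0,0,0.05],8],
    [[0,0,0.06],8],
    [[0,0,0.05],8],
    [[0,0,0.06],8],
    [[0,0,0.05],8]
  ]
}}

```text
time: 7.75
ee_pos: [0.5454, 0.2796, 0.0787]
eef_rot: [0.18, 0.984, -0.0, -0.0]
ft_force: [1.0, -0.2, -0.8]
width: 0.0119
grip_force: 30.0
```

Request:
{"method": "drive_tool", "body": {
  "series": [
    [[0,0,0.05],8],
    [[0,0,0.06],8],
    [[0,0,0.05],8],
    [[0,0,0.06],8],
    [[0,0,0],0],
    [[0,0,0],0],
    [[0,0,0],0],
    [[0,0,0],0],
    [[0,0,0],0],
    [[0,0,0],0]
  ]
}}

```text
time: 9.0
ee_pos: [0.5454, 0.2798, 0.0811]
eef_rot: [-0.096, 0.995, 0.0, -0.0]
ft_force: [0.1, -0.2, -1.8]
width: 0.0116
grip_force: 30.0
```

Turned 112° with almost no force. Lift slowly first, watching the force.

Request:
{"method": "drive_tool", "body": {
  "series": [
    [[0,0,0.1],0],
    [[0,0,0.2],0],
    [[0,0,0.2],0],
    [[0,0,0.3],0],
    [[0,0,0.3],0],
    [[0,0,0.4],0],
    [[0,0,0.5],0],
    [[0,0,0.5],0],
    [[0,0,0],0],
    [[0,0,0],0]
  ]
}}

```text
time: 10.25
ee_pos: [0.5454, 0.2797, 0.106]
eef_rot: [-0.096, 0.995, -0.0, -0.0]
ft_force: [1.2, -0.8, -0.4]
width: 0.0118
grip_force: 30.0
```

Run:
```python
from w import *
c=vision.camera('scene');x=cv2.resize(c['color'][200:320,230:390],(640,480),interpolation=cv2.INTER_CUBIC)
cv2.imwrite('pics/f.png',x[:,:,::-1]);print(r.read_state()['ft_force'])
```

```text
[-0.01658984 -0.02006419 -1.01222579]
```

View pics/f.png

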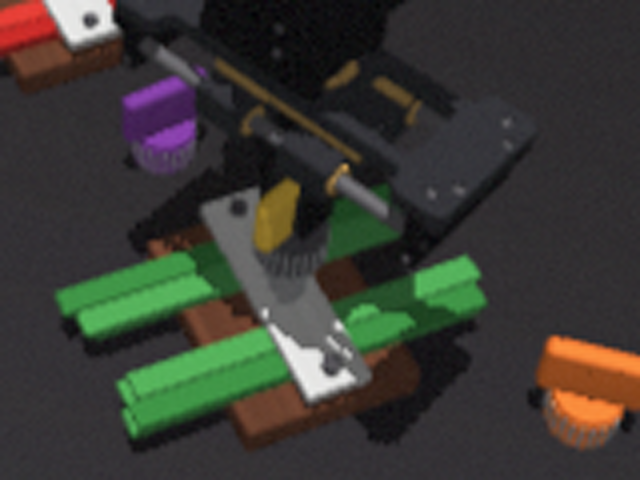

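The nut hangs in the jaws well above the bar, hub at (295,255), with its weight (1 N) on the wrist. Raise, then carry over to the tray at (0.540, -0.274).

Request:
{"method": "drive_tool", "body": {
  "series": [
    [[0,0,2],0],
    [[0,0,4],0],
    [[0,0,4],0],
    [[0,0,2],0],
    [[0,-1,0],0],
    [[0,-2,0],0],
    [[0,-3,0],0],
    [[0,-4,0],0],
    [[0,-4,0],0],
    [[0,-4,0],0]
  ]
}}

```text
time: 11.55
ee_pos: [0.5446, 0.0972, 0.2243]
eef_rot: [-0.096, 0.995, -0.0, -0.001]
ft_force: [0.7, -0.6, -0.7]
width: 0.0117
grip_force: 30.0
```

Request:
{"method": "drive_tool", "body": {
  "series": [
    [[0,-4,0],0],
    [[0,-4,0],0],
    [[0,-4,0],0],
    [[0,-4,0],0],
    [[0,-4,0],0],
    [[0,-4,0],0],
    [[0,-4,0],0],
    [[0,-4,0],0],
    [[-0.5,-3,0],0],
    [[0,-2,0],0]
  ]
}}

```text
time: 12.8
ee_pos: [0.539, -0.2725, 0.2244]
eef_rot: [-0.095, 0.995, 0.0, -0.001]
ft_force: [0.2, 0.3, -0.4]
width: 0.012
grip_force: 30.0
```

Run:
```python
from w import *
s=r.read_state();print({k:s[k] for k in('time','ee_pos','eef_rot','width','grip_force','ft_force')})
```

```text
{'time': 12.8, 'ee_pos': array([ 0.53897987, -0.27246707,  0.22435812]), 'eef_rot': array([-9.48941078e-02,  9.95486615e-01,  4.84147482e-04, -1.12800805e-03]), 'width': 0.011969423658078545, 'grip_force': 29.99991552438587, 'ft_force': array([ 0.16046101,  0.33742571, -0.3629698 ])}
```

Request:
{"method": "drive_tool", "body": {
  "series": [
    [[0,0,-2],0],
    [[0,0,-3],0],
    [[0,0,-3],0],
    [[0,0,-3],0],
    [[0,0,-3],0],
    [[0,0,-2],0],
    [[0,0,-1.2],0],
    [[0,0,-0.7],0],
    [[0,0,0],0],
    [[0,0,0],0]
  ]
}}

```text
time: 14.05
ee_pos: [0.5409, -0.2704, 0.0478]
eef_rot: [-0.096, 0.995, -0.0, 0.0]
ft_force: [-0.5, 0.3, -1.4]
width: 0.0117
grip_force: 30.0
```

Request:
{"method": "drive_tool", "body": {
  "series": [
    [[0,0,0],0],
    [[0,0,-0.1],0],
    [[0,0,-0.1],0],
    [[0,0,0],0],
    [[0,0,0],0],
    [[0,0,0],0],
    [[0,0,0],0],
    [[0,0,0],0],
    [[0,0,0],0],
    [[0,0,0],0]
  ]
}}

```text
time: 15.3
ee_pos: [0.5405, -0.2702, 0.0451]
eef_rot: [-0.096, 0.995, 0.0, -0.0]
ft_force: [-0.1, -0.3, -0.7]
width: 0.0116
grip_force: 30.0
```

Request:
{"method": "drive_tool", "body": {
  "series": [
    [[0,0,-0.1],0],
    [[0,0,-0.1],0],
    [[0,0,0],0],
    [[0,0,0],0],
    [[0,0,0],0],
    [[0,0,0],0],
    [[0,0,0],0],
    [[0,0,0],0],
    [[0,0,0],0],
    [[0,0,0],0]
  ]
}}

```text
time: 16.55
ee_pos: [0.5404, -0.2702, 0.0431]
eef_rot: [-0.096, 0.995, 0.0, -0.0]
ft_force: [0.1, -0.5, -0.3]
width: 0.0117
grip_force: 30.0
```

Request:
{"method": "drive_tool", "body": {
  "series": [
    [[0,0,0],0],
    [[0,0,0],0],
    [[0,0,0],0],
    [[0,0,0],0],
    [[0,0,0],0],
    [[0,0,0],0],
    [[0,0,0],0],
    [[0,0,0],0],
    [[0,0,0],0],
    [[0,0,0],0]
  ],
  "hand": 0
}}

```text
time: 17.8
ee_pos: [0.5404, -0.2702, 0.0431]
eef_rot: [-0.096, 0.995, 0.0, -0.0]
ft_force: [0.1, -0.4, -0.4]
width: 0.0864
grip_force: 0.0
```

Request:
{"method": "drive_tool", "body": {
  "series": [
    [[0,0,1],0],
    [[0,0,2],0],
    [[0,0,3],0],
    [[0,0,3],0],
    [[0,0,3],0],
    [[0,0,3],0],
    [[0,0,2],0],
    [[0,0,0],0],
    [[0,0,0],0],
    [[0,0,0],0]
  ]
}}

```text
time: 19.05
ee_pos: [0.54, -0.2702, 0.212]
eef_rot: [-0.096, 0.995, 0.0, -0.001]
ft_force: [0.2, -0.3, -0.3]
width: 0.0865
grip_force: 0.0
```

Run:
```python
from w import *
s,c=wcam();d=vision.camera('scene')
x=np.hstack([cv2.resize(c['color'],(400,300)),cv2.resize(d['color'][100:220,130:290],(400,300))])
cv2.imwrite('pics/g.png',x[:,:,::-1]);print(s['ee_pos'],s['width'],s['ft_force'])
```

```text
[ 0.53996177 -0.27019471  0.21201779] 0.08649154667612233 [ 0.1977265  -0.30127739 -0.29692289]
```

View pics/g.png

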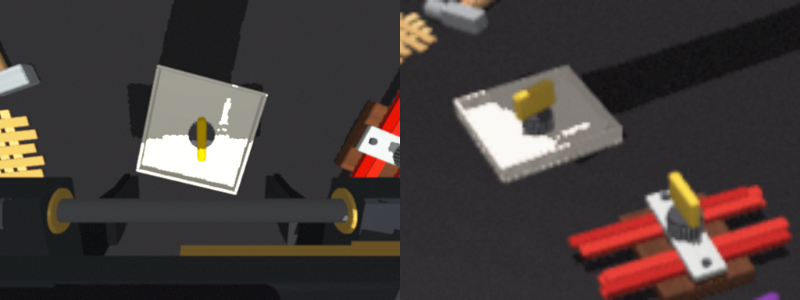

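The nut stands upright in the middle of the tray, at (202,137) in the left half. The red clamp's nut is untouched and the gripper is clear.

```bash
python3 -c "
from bench import r
print(r.close_job())"
```

```text
the job is handed in; nothing more can be done
None
```

The green clamp's wing nut is unscrewed and stands upright near the centre of the white tray, the red clamp's nut was not touched, and the job was handed in at about 19 s; no verdict came back.

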